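# Set the sprung jaw open on its stop pin

## Task

Two sprung-jaw fixtures stand on the bench: one holds a copper blank, the other is empty. Get the empty one ready for loading: push its blue jaw straight back against the spring with a fingertip until the stop pin drops in behind its catch, then let the jaw come back to rest against the pin, half open, and move clear. Do not ram the jaw into its rear stop, do not touch the stop pins, pick nothing up, and leave the loaded fixture and the things lying on the bench as they are.

Things in the scene. Friction and masses are not known exactly. Their poses are not given: they have to be found in the camera images.
- empty_fixture: Empty fixture, bolted down: dark steel base plate 15 mm thick, x = -155 to 175 mm, 125 mm wide. Origin on the bench; +x is the way the jaw is pushed (away from the robot, give or take yaw), z up. Fence across the front, x = -140 to -126, top 30 mm above the bench; rails 37 mm high beside the jaw at y = 47 to 57 either side, x = -110 to 70; rear stop at x = 161
- empty_jaw_face (a point): Centre of the yellow push face on the front of the empty fixture's blue jaw, 45 mm above the bench; moves with the jaw (x = -100 mm in the fixture's frame at rest). The face looks to the fixture's -x, is 88 mm wide and spans 17 to 65 mm above the bench. Behind it the jaw is a plain block 100 mm long
- empty_jaw (a joint): Jaw pushed back, m: 0 shut (at rest), 0.065 against the rear stop. Spring returns it: 5 N at 0, 11.5 N at 0.065, plus drag 40 N per m/s and some 2 N while its sloped catch lifts the pin, from 0.009 on. The pin drops behind the catch at about 0.040; pushed to 0.045 to 0.060 and let go, the jaw returns only to 0.040 and stays, half open. Let go short of it, it goes back to 0. Only lifting the pin unlatches it
- empty_pin (a joint): Height by which the empty fixture's sprung stop pin is lifted, m: 0 down, up to about 0.012 while the jaw's catch passes under it. Do not touch it
- empty_pin_knob (a point): Centre of the red ball, 18 mm across, on top of the empty fixture's stop pin: 79 mm above the bench with the pin down, at x = 95 mm, y = 0 in the fixture's frame. An aluminium bridge, x = 84 to 106 mm, 120 mm wide, top 65 mm, carries the pin
- loaded_fixture: The other fixture, of the same build and size and with the same frame, its jaw shut on a copper blank 40 x 70 x 14 mm that lies between the front fence and the jaw. Leave it alone
- loaded_jaw (a joint): How far the loaded fixture's jaw is pushed back from the blank, m: 0 = gripping it (its face at x = -86 mm in that fixture's frame). Sprung alike; must stay 0
- loaded_pin_knob (a point): Centre of the red ball on the loaded fixture's stop pin, 79 mm above the bench. Do not touch it
- loaded_pin (a joint): Height by which the loaded fixture's stop pin is lifted, m; must stay down
- oil_can: Upright yellow can, 52 mm across, 120 mm tall, loose, between the fixtures; origin at the centre of its underside
- screwdriver: Screwdriver 190 mm long lying between the fixtures, handle towards its own -x, loose; origin under its middle
- spare_blank: Loose copper blank 40 x 70 x 14 mm with two holes, lying flat beyond the fixture on the right (-y); origin at the centre of its underside
- hammer: Hammer 260 mm long lying beyond the fixture on the left (+y), loose, handle towards its own -x; origin under its middle

How it is judged:
By the outcome, as a careful person would: the job done as asked, in the order asked, and still so for the second after the job is handed in, with the robot touching nothing.
It also fails if it takes over 37 s, if anything falls off the work surface, if the arm or the gripper's body presses on something with over 40 N, if the wrist force passes 120 N, or if a joint passes its speed limit or range.

## Robot

A 7-joint arm with a two-finger parallel gripper is mounted at the origin on the work surface. World frame = base frame: x ahead of the robot, y to its left, z up, the work surface at z = 0. Lengths are in m, angles in rad, forces in N, time in s.
With the tool pointing down it reaches from about 0.4 to 0.85 m from the base axis. Payload 10.4 kg.
Tool frame: the origin (TCP) lies at the very end of the fingers, on their centre line; the grasp point (between the pads) lies manip.hold_point_z behind it (manip.hold_point_z is the distance from the TCP to the grasp point, in m); z points along the fingers, y is the direction in which the jaws open and shut (so a half turn about z gives the same grasp; the last joint's range is limited). The gripper opens to 85 mm and grips with 20 to 120 N. Pads are 22 mm wide; open, the fingers measure 114 mm over their backs; the gripper's body (76 mm by 85 mm) begins 54 mm behind the grasp point. The pads swing forward as they close: fully open they stand 13 mm farther back than shut.
Start: joints at [-1.179, 0.332, -0.065, 1.46, 0.022, 1.35, -0.088], TCP at [0.252, 0.572, 0.193] pointing down, gripper open.
Joint ranges: [-2.6, 2.6], [-0.5, 2.12], [-1.47, 1.34], [0.16, 2.42], [-1.27, 4.41], [0.06, 2.06], [-2.6, 2.6]. Speed limits (rad/s): [2.22, 2.22, 2.79, 2.79, 3.14, 3.14, 3.14].

## Interface

Orientations are given as a unit quaternion [x, y, z, w].
In Python, from workcell import manip gives the robot as it stands.
- The arm moves only by the tool jog_arm, never from a script. Its arguments are lists of equal length, an entry for each row: "translation": the shift along the world's x, y, z in mm, a list of three; "turn": the turn about the world's z in degrees. In form: {"translation": [[x, y, z], ...], "turn": [turn, ...]}. A call has 1 to 12 rows; each row is the pose to reach, as a shift and turn from the pose measured when the call began; what a row does not reach only later rows make up. A row lasts 1/12 s, in which the tool goes at most 41.7 mm and 7.16 degrees, less where a joint would pass 70% of its speed; a pose out of reach is approached as far as the arm can. A call with a gripper value outside its range is refused whole. "grip" is the finger opening in mm, from 0 to 85.4, set as the call begins (left out, the last holds). The fingers move at their own pace and stop on an object; "grip_force" is the grip in N (left out, the last holds). Time passes only in rows, so rows that repeat a pose let the fingers close. It gives the time, the measured TCP pose, the force and the opening at its end, in the units of the state.
- manip.get_obs(): the state, without advancing time (a new reading comes with each control period).
- manip.camera(name): name is "scene" or "side" or "wrist"; returns a dict with "frame" (384x512x3 uint8, red, green, blue), "mtx" (3x3 intrinsics, pixels), "k1" (the pictures are not rectified: a ray, as slopes to the right and down, at radius r is drawn at 1 + k1 r^2 times it, then the intrinsics apply), "pose" (4x4, takes a point from camera to world coordinates). Camera axes: x right, y down, z forward; pixel columns grow to the right and rows downward; lengths in m; the calibration is good to about 2 mm. A picture is of the moment at which its call begins. There is no depth.
- manip.hand_in(): hands the job in, once; it reports no verdict.
Trained networks look in a picture, given as the dict that the camera call returned (one of the last four; its "shot" number tells which), for a name from the list of things; names that differ only in an ending like _2 or _b are one class to them, and where a whole thing is asked for, a point or a joint stands for the part that bears it (a point fixed in the world has none). Each returns a list of dicts, best first, with "confidence" (0 to 1); they miss things now and then, are a little off and sometimes report something else, mostly with a low value. They report only what shows in the picture. A call takes as long as a camera call.
- manip.outline_of(picture, label): "mask" (384x512 bool, what is visible of it) and "extent" ([left, top, right, bottom] in pixels, round what is visible of it).
- manip.pinpoint(picture, label): "at" ([column, row] in pixels: a listed point, or the origin of a listed thing).
The state is a dict: "clock": time; "joint_pos": joint angles; "joint_velocities": joint speeds; "tau": joint torques, N m; "position": TCP position; "ee_rot": TCP orientation; "ft_force": force on the tool from outside, world axes, zero at the start; "torque": the same for the moment, N m; "grip_width": opening from 0.0 (shut) to 1.0 (fully open).
Only numpy, scipy, OpenCV 4.12 (cv2) and the standard library are available. Lean on these libraries where they do the work, as an engineer would, in place of code of your own. Each camera call takes 0.05 s, during which the arm holds its last target. There are 200 camera calls.

## Working session

There is one attempt and no reset: what is moved stays moved. The work goes in short steps, Python scripts to look and compute and a tool call to move; the robot and the scene stay as the last step left them, time stands still between calls to the robot, and variables do not carry over. Pictures are saved under pics/ and viewed, about 8 in all and at most 12, crops included, and the job is handed in when it is done.

Besides the shell and the picture viewer there is one more tool, called after ">>>" as name(argument=value, ...), one argument or row to a line, values as JSON. jog_arm: Moves the arm, as the interface text tells. Its arguments: {"type":"object","properties":{"translation":{"type":"array"},"turn":{"type":"array"},"grip":{"type":"number"},"grip_force":{"type":"number"}},"required":["translation","turn"]}

```bash
mkdir -p pics; cat > h.py <<'E'
import numpy as np, cv2
from workcell import manip
def ray(c,p):
    K=np.array(c["mtx"]);d=np.array([(p[0]-K[0,2])/K[0,0],(p[1]-K[1,2])/K[1,1]])
    u=d.copy()
    for _ in range(20): u=d/(1+c["k1"]*(u@u))
    T=np.array(c["pose"]);return T[:3,3],T[:3,:3]@np.array([u[0],u[1],1])
def at_z(c,p,z):
    o,r=ray(c,p);return o+r*(z-o[2])/r[2]
def proj(c,P):
    T=np.array(c["pose"]);q=T[:3,:3].T@(np.array(P)-T[:3,3]);u=q[:2]/q[2];u=u*(1+c["k1"]*(u@u))
    K=np.array(c["mtx"]);return np.array([K[0,0]*u[0]+K[0,2],K[1,1]*u[1]+K[1,2]])
def save(c,n): cv2.imwrite(f"pics/{n}.png",cv2.cvtColor(c["frame"],cv2.COLOR_RGB2BGR))
E
python3 - <<'E'
from h import *
np.set_printoptions(precision=4,suppress=True)
print(manip.hold_point_z, manip.get_obs())
for n in ["scene","side"]:
    c=manip.camera(n);save(c,n+"0")
    print(n,np.array(c["pose"])[:3,3])
    for l,z in [("empty_fixture",0),("empty_jaw_face",.045),("empty_pin_knob",.079),("loaded_fixture",0),("loaded_pin_knob",.079),("oil_can",0),("screwdriver",0),("hammer",0),("spare_blank",0)]:
        for d in manip.pinpoint(c,l)[:2]: print(l,round(d["confidence"],2),np.array(d["at"]),at_z(c,d["at"],z))
E
```

```text
0.0187 {'clock': 0.0, 'joint_pos': array([-1.1786,  0.3329, -0.0647,  1.461 ,  0.0216,  1.3499, -0.0885]), 'joint_velocities': array([ 0.0008, -0.0016,  0.0016, -0.0023,  0.0017,  0.0009,  0.0015]), 'tau': array([ -0.0007, -62.5451,   0.0487, -39.1599,   0.0163,   0.01  ,
         0.    ]), 'position': array([0.2517, 0.5716, 0.1917]), 'ee_rot': array([ 0.2059,  0.9786, -0.0007, -0.0001]), 'ft_force': array([ 0.3288,  0.342 , -0.5419]), 'torque': array([ 0.0101, -0.0116, -0.0168]), 'grip_width': 1.0025296068744993}
scene [ 1.2876 -0.276   0.9917]
empty_fixture 0.78 [187.  242.3] [ 0.6521 -0.2456 -0.    ]
empty_fixture 0.33 [117.4 249.2] [ 0.5854 -0.4623 -0.    ]
empty_jaw_face 0.76 [169.4 217.9] [ 0.5686 -0.2728  0.045 ]
empty_jaw_face 0.4 [347.3 143.3] [0.5089 0.4517 0.045 ]
empty_pin_knob 0.49 [203.7 246.6] [ 0.737  -0.2069  0.079 ]
loaded_fixture 0.77 [319.3 195.6] [0.6601 0.2437 0.    ]
loaded_pin_knob 0.57 [342.3 199. ] [0.7534 0.2639 0.079 ]
loaded_pin_knob 0.25 [170.8 214.5] [ 0.5834 -0.2652  0.079 ]
oil_can 0.56 [254.  233.4] [ 0.7096 -0.033   0.    ]
screwdriver 0.6 [235.4 175.9] [0.4496 0.0055 0.    ]
spare_blank 0.77 [118.3 246.8] [ 0.5775 -0.4579 -0.    ]
side [ 0.4485 -0.7299  0.8417]
empty_fixture 0.92 [303.7 276.9] [ 0.6497 -0.2433  0.    ]
empty_jaw_face 0.78 [272.1 275.8] [ 0.5595 -0.2506  0.045 ]
empty_pin_knob 0.5 [295.2 138.9] [0.7523 0.2669 0.079 ]
empty_pin_knob 0.47 [339.  245.8] [ 0.748  -0.2154  0.079 ]
loaded_fixture 0.93 [269.6 163.9] [0.6528 0.2391 0.    ]
loaded_pin_knob 0.37 [295.4 139.5] [0.7521 0.2633 0.079 ]
oil_can 0.87 [300.7 211.8] [ 0.7033 -0.0109  0.    ]
screwdriver 0.74 [217.3 220.6] [0.4375 0.0027 0.    ]
screwdriver 0.64 [291.1 364.2] [ 0.561  -0.4624  0.    ]
spare_blank 0.92 [294.5 364.2] [ 0.5687 -0.4639  0.    ]
```

View pics/scene0.png

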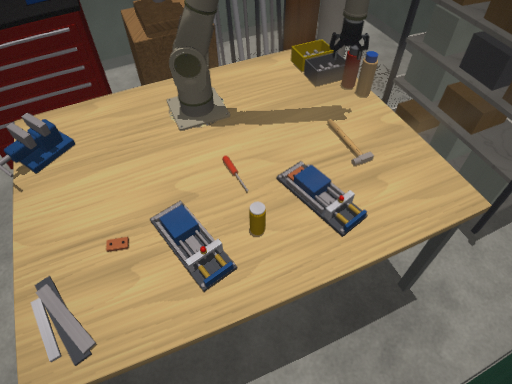

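View pics/side0.png

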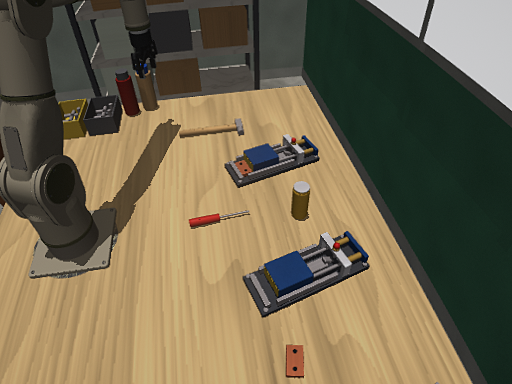

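The empty fixture is the near/right one: its jaw is at scene (180,222) and side (287,272), with no copper. The loaded one shows copper at scene (298,170). Next I'll fit the pose precisely.

```bash
cat > fit.py <<'E'
from h import *
from scipy.optimize import minimize
def boxes(q):
    return [(-.155,.175,-.0625,.0625,0,.015),(-.14,-.126,-.0625,.0625,.015,.03),(-.11,.07,.047,.057,.015,.037),(-.11,.07,-.057,-.047,.015,.037),
     (-.1+q,q,-.044,.044,.017,.065),(.084,.106,-.06,.06,.015,.065),(.087,.103,-.008,.008,.071,.087)]
def w(p,P):
    c,s=np.cos(p[2]),np.sin(p[2]);return [p[0]+c*P[0]-s*P[1],p[1]+s*P[0]+c*P[1],P[2]]
def hull(c,p,b,S=4):
    P=[proj(c,w(p,(x,y,z))) for x in b[:2] for y in b[2:4] for z in b[4:]]
    return cv2.convexHull(np.round(np.array(P)*S+S/2).astype(np.int32))
def fit(cs,p0,q=0):
    Ms=[]
    for c in cs:
        d=manip.outline_of(c,"empty_fixture")[0];m=np.array(d["mask"],np.uint8);Ms.append(cv2.resize(m,None,fx=4,fy=4,interpolation=0))
    def cost(p):
        v=0
        for c,M in zip(cs,Ms):
            I=np.zeros_like(M)
            for b in boxes(q): cv2.fillConvexPoly(I,hull(c,p,b),1)
            v+=1-(I&M).sum()/(I|M).sum()
        return v
    r=minimize(cost,p0,method="Nelder-Mead",options=dict(initial_simplex=np.array(p0)+np.array([[0,0,0],[.012,0,0],[0,.012,0],[0,0,.08]]),xatol=1e-4,fatol=1e-5))
    return r.x,r.fun
def overlay(c,p,q,n,box,S=4):
    I=cv2.resize(c["frame"][:,:,::-1],None,fx=S,fy=S,interpolation=cv2.INTER_CUBIC)
    for b in boxes(q): cv2.polylines(I,[hull(c,p,b,S)],True,(0,255,0),1)
    cv2.imwrite(f"pics/{n}.png",I[box[1]*S:box[3]*S,box[0]*S:box[2]*S])
E
python3 - <<'E'
from fit import *
a=manip.camera("scene");b=manip.camera("side")
for cs in ([a],[b],[a,b]):
    x,f=fit(cs,[.65,-.244,.27]);print(x.round(4),np.degrees(x[2]).round(2),round(f,3))
overlay(b,x,0,"ov_side",(230,220,385,325),5); overlay(a,x,0,"ov_scene",(135,190,250,295),5)
for X in (-.18,-.125,-.1,-.05): print(X,np.round(w(x,(X,0,.04)),4))
for l in ("hammer","oil_can"):
    for d in manip.pinpoint(b,l)[:1]: print(l,at_z(b,d["at"],0))
E
```

```text
[ 0.649  -0.2396  0.2668] 15.29 0.046
[ 0.6492 -0.2361  0.2735] 15.67 0.062
[ 0.6496 -0.2385  0.2719] 15.58 0.112
-0.18 [ 0.4762 -0.2869  0.04  ]
-0.125 [ 0.5292 -0.2721  0.04  ]
-0.1 [ 0.5533 -0.2654  0.04  ]
-0.05 [ 0.6014 -0.2519  0.04  ]
hammer [0.45771785 0.49359488 0.        ]
oil_can [ 0.70021503 -0.01511889  0.        ]
```

View pics/ov_side.png

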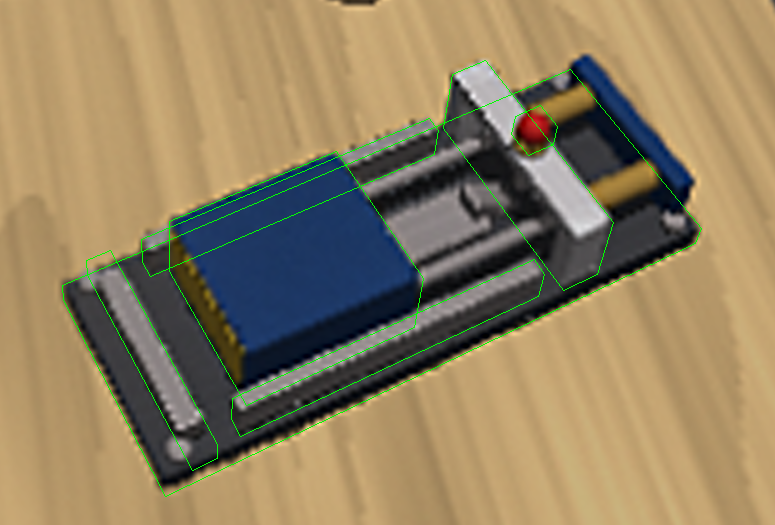

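View pics/ov_scene.png

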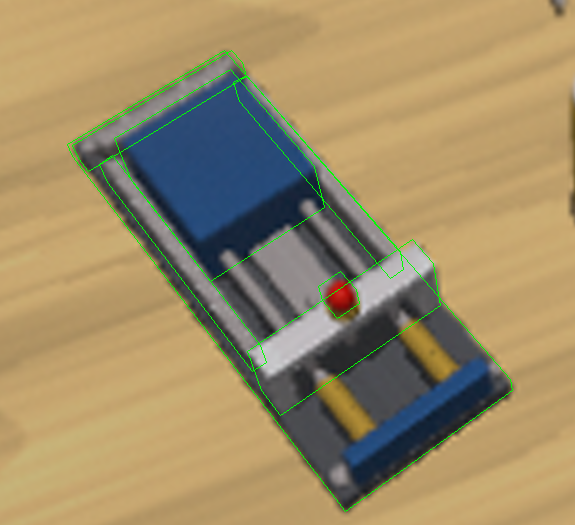

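Both views agree: the fit matches plate, jaw, bridge and knob to 1–2 mm. That puts the fixture at (0.650, −0.2385) with yaw 15.6°. I'll shut the fingers, travel high, and turn the tool x axis along the push direction (−140.6°).

>>> jog_arm(
  translation=[
    [20,-26,20],
    [40,-52,40],
    [62,-80,40],
    [83,-107,40],
    [104,-134,40],
    [124,-161,40],
    [145,-188,40],
    [166,-215,40],
    [186,-242,40],
    [207,-268,40],
    [228,-295,40],
    [248,-322,40],
  ],
  turn=[-5.8,-11.6,-17.4,-23.2,-29,-34.8,-40.6,-46.4,-52.2,-58,-64,-70],
  grip=0,
  grip_force=60,
)

```text
clock: 2.4
position: [0.5008, 0.2486, 0.2328]
ee_rot: [0.732, 0.682, 0.0, 0.0]
ft_force: [1.0, 0.2, -0.4]
grip_width: 0.006
```

>>> jog_arm(
  translation=[
    [0,-35,0],
    [0,-70,0],
    [0,-105,0],
    [0,-140,0],
    [0,-175,0],
    [0,-210,0],
    [0,-245,0],
    [0,-280,0],
    [0,-315,0],
    [0,-350,0],
    [0,-385,0],
    [0,-420,0],
  ],
  turn=[-5.8,-11.6,-17.4,-23.2,-29,-34.8,-40.6,-46.4,-52.2,-58,-64,-70.4],
)

```text
clock: 3.4
position: [0.5005, -0.1731, 0.2332]
ee_rot: [0.991, 0.133, 0.001, 0.0]
ft_force: [-0.1, 0.8, -0.4]
grip_width: -0.004
```

>>> jog_arm(
  translation=[
    [1,-30,-5],
    [2,-60,-20],
    [4,-90,-40],
    [4,-106,-70],
    [4,-106,-100],
    [4,-106,-125],
    [4,-106,-150],
    [4,-106,-170],
    [4,-106,-182],
    [4,-106,-190],
    [4,-106,-191],
    [4,-106,-191],
  ],
  turn=[0.3,0.3,0.3,0.3,0.3,0.3,0.3,0.3,0.3,0.3,0.3,0.3],
)

```text
clock: 4.4
position: [0.5048, -0.2793, 0.0427]
ee_rot: [0.991, 0.135, 0.001, 0.0]
ft_force: [0.3, 0.8, 0.8]
grip_width: -0.001
```

```bash
python3 - <<'E'
from h import *
c=manip.camera("side")
I=cv2.resize(c["frame"][200:330,210:390,::-1],None,fx=4,fy=4,interpolation=cv2.INTER_CUBIC);cv2.imwrite("pics/pre.png",I)
o=manip.get_obs();print(o["clock"],o["position"],o["ee_rot"],o["ft_force"],o["joint_pos"])
p=np.array(o["position"][:2])-[.6496,-.2385];u=np.array([np.cos(.2719),np.sin(.2719)])
print(p@u, p@[-u[1],u[0]])
E
```

```text
4.45 [ 0.50514906 -0.2794476   0.04319708] [9.90786887e-01 1.35422783e-01 1.34113228e-03 4.63889157e-04] [0.70837075 0.62765446 0.61032223] [-0.1551491   0.42771384  0.71680329  1.79287314 -0.32285821  1.03838189
 -0.61639186]
-0.15014112758018522 -0.0006492274345928111
```

View pics/pre.png

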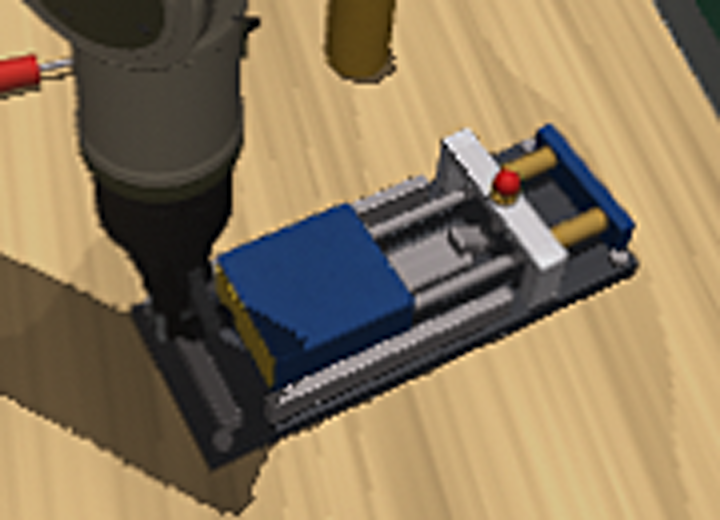

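The closed fingertip hovers above the front fence at (190,330), centred on the yellow face at (245,320), about 4 cm short of it. Creeping in to feel contact.

>>> jog_arm(
  translation=[
    [5.8,1.6,-1],
    [11.6,3.2,-2],
    [17.3,4.8,-3],
    [23.1,6.4,-4],
    [28.9,8.1,-4],
    [31.8,8.9,-4],
    [33.7,9.4,-4],
    [35.6,9.9,-4],
    [37.6,10.5,-4],
    [39.5,11,-4],
    [41.4,11.5,-4],
    [41.4,11.5,-4],
  ],
  turn=[0,0,0,0,0,0,0,0,0,0,0,0],
)

```text
clock: 5.45
position: [0.5469, -0.2678, 0.0392]
ee_rot: [0.991, 0.136, 0.001, 0.0]
ft_force: [0.2, -0.3, -0.4]
grip_width: -0.0
```

```bash
cat > st.py <<'E'
from h import *
o=manip.get_obs();p=np.array(o["position"][:2])-[.6496,-.2385];u=np.array([np.cos(.2719),np.sin(.2719)]);v=np.array([-u[1],u[0]])
f=np.array(o["ft_force"]);print(o["clock"],"X,Y,Z mm",p@u*1e3,p@v*1e3,o["position"][2]*1e3,"F",f[:2]@u,f[:2]@v,f[2])
E
python3 st.py
```

```text
5.45 X,Y,Z mm -106.78544776208997 -0.6217023943152478 39.21959913362154 F 0.10633171118434173 -0.3213732216317271 -0.3840270461535016
```

>>> jog_arm(
  translation=[
    [1,0.3,0],
    [1.9,0.5,0],
    [2.9,0.8,0],
    [3.9,1.1,0],
    [4.8,1.3,0],
    [5.8,1.6,0],
    [5.8,1.6,0],
  ],
  turn=[0,0,0,0,0,0,0],
)

```text
clock: 6.03
position: [0.5529, -0.2661, 0.0392]
ee_rot: [0.991, 0.136, 0.001, 0.0]
ft_force: [-0.2, 0.3, 0.8]
grip_width: 0.0
```

```bash
python3 st.py
```

```text
6.0333 X,Y,Z mm -100.53940967881387 -0.5869808866803772 39.207943496342075 F -0.0994305200245912 0.30371491044370785 0.7673747118130687
```

No contact where I expected it, so I'll look before going on.

```bash
python3 - <<'E'
from fit import *
p=[.6496,-.2385,.2719]
c=manip.camera("side");I=cv2.resize(c["frame"][225:305,245:365,::-1],None,fx=6,fy=6,interpolation=cv2.INTER_CUBIC)
o=manip.get_obs()
def dot(P,col):
    a=(proj(c,P)-[245,225])*6+3;cv2.circle(I,tuple(int(t) for t in a),4,col,-1)
dot(o["position"],(0,255,255)); 
for y in(-.044,.044): dot(w(p,(-.1,y,.065)),(0,255,0))
cv2.imwrite("pics/c2.png",I)
E
```

```text
(no output)
```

View pics/c2.png

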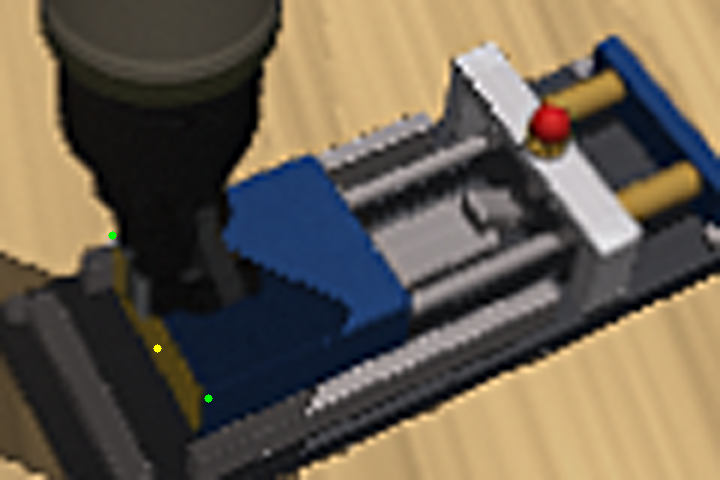

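```bash
python3 - <<'E'
from fit import *
p=[.6496,-.2385,.2719]
c=manip.camera("side");o=manip.get_obs()
P=np.array([.50515,-.27945,.0432]);print("pre crop",(proj(c,P)-[210,200])*4+2,[((proj(c,P+[0,0,d])-[210,200])*4+2).round() for d in(.015,.03)])
print("now crop",[((proj(c,w(p,(-.1005,0,z)))-[245,225])*6+3).round() for z in(.017,.039,.05,.065,.08)])
for n in("wrist","scene"):
    c=manip.camera(n);a=proj(c,o["position"]);print(n,a,[proj(c,w(p,(-.1,y,.065))).round() for y in(-.044,.044)])
    if n=="wrist": W=cv2.resize(c["frame"],(640,480))[:,:,::-1].copy(); cv2.circle(W,tuple(int(t*1.25) for t in a),4,(0,255,255),-1)
    else: S=cv2.resize(c["frame"][185:265,125:235,::-1],None,fx=6,fy=6,interpolation=cv2.INTER_CUBIC)
cv2.imwrite("pics/w.png",W);cv2.imwrite("pics/s2.png",S)
E
```

```text
pre crop [175.09978468 359.57546741] [array([175., 347.]), array([174., 335.])]
now crop [array([156., 374.]), array([157., 347.]), array([157., 334.]), array([158., 315.]), array([158., 296.])]
wrist [258.20816134 218.03875076] [array([330., 235.]), array([185., 235.])]
scene [170.38998165 214.63388182] [array([157., 217.]), array([181., 203.])]
```

View pics/w.png

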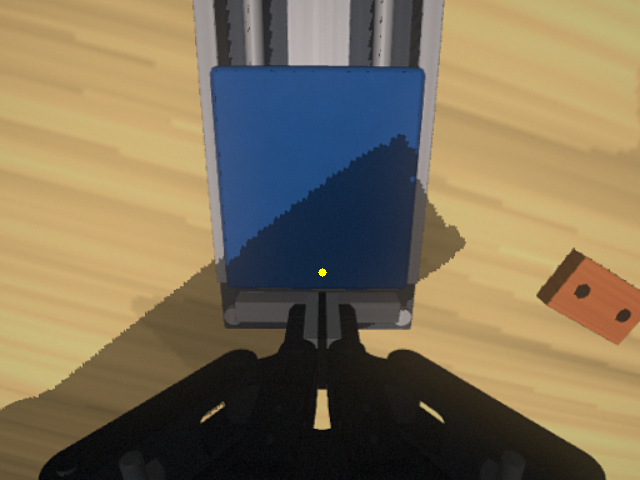

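```bash
python3 - <<'E'
from fit import *
p=[.6496,-.2385,.2719];o=manip.get_obs();T=np.array(o["position"])
out=[]
for n,(x0,y0) in (("side",(245,225)),("scene",(140,165))):
    c=manip.camera(n);f=c["frame"][y0:y0+85,x0:x0+65,::-1].astype(float)/255
    I=(cv2.resize((f**.4*255).astype(np.uint8),None,fx=6,fy=6,interpolation=cv2.INTER_LINEAR))
    for d in range(0,50,10):
        a=(proj(c,T+[0,0,d/1e3])-[x0,y0])*6+3;cv2.circle(I,tuple(int(t) for t in a),2,(0,255,255) if d else (0,0,255),-1)
    out.append(I)
cv2.imwrite("pics/g.png",np.hstack(out))
c=manip.camera("wrist")
print([(d,(proj(c,T+np.array([0,0,d/1e3]))*1.25).round()) for d in range(0,50,10)])
print([(x,(proj(c,w(p,(-.1+x/1e3,0,.042)))*1.25).round()) for x in (-15,-10,-5,0)])
E
```

```text
[(0, array([323., 273.])), (10, array([323., 281.])), (20, array([323., 289.])), (30, array([323., 299.])), (40, array([323., 310.]))]
[(-15, array([322., 298.])), (-10, array([322., 290.])), (-5, array([322., 282.])), (0, array([322., 273.]))]
```

View pics/g.png

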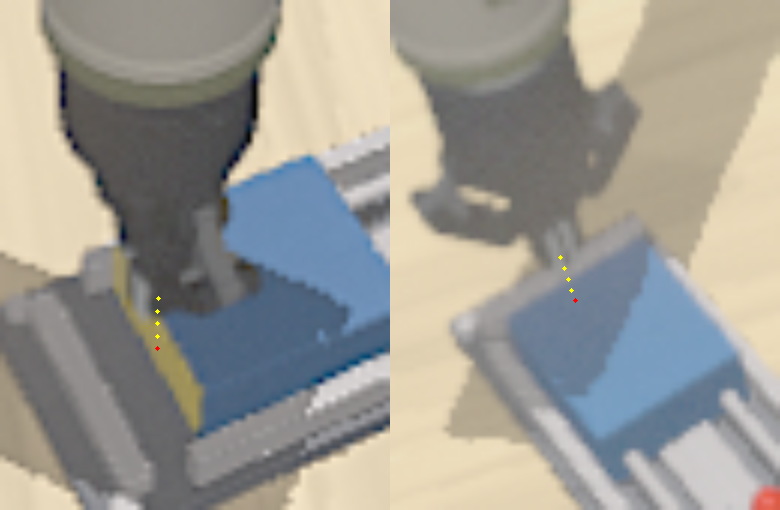

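The fingertip pads are still just in front of the yellow face: the light pads are at (140,290) in the side crop, and the scene view shows the jaw edge occluding them. The jaw hasn't moved. So the reach to the face is a few mm longer than I assumed, and I'll keep creeping and go by force.

>>> jog_arm(
  translation=[
    [1,0.3,0],
    [1.9,0.5,0],
    [2.9,0.8,0],
    [3.9,1.1,0],
    [4.8,1.3,0],
    [5.8,1.6,0],
    [5.8,1.6,0],
  ],
  turn=[0,0,0,0,0,0,0],
)

```text
clock: 6.97
position: [0.5587, -0.2645, 0.0392]
ee_rot: [0.991, 0.136, 0.001, 0.0]
ft_force: [-0.4, 0.5, 0.3]
grip_width: 0.003
```

```bash
python3 st.py
```

```text
6.9667 X,Y,Z mm -94.51084995171487 -0.5938420743193753 39.22709579780311 F -0.23923972643509353 0.596365375699355 0.2577176679452043
```

```bash
python3 - <<'E'
from fit import *
p=[.6496,-.2385,.2719];o=manip.get_obs();T=np.array(o["position"])
out=[]
for n,(x0,y0) in (("side",(250,235)),("wrist",(205,190))):
    c=manip.camera(n);k,W,H=(6,65,85) if n=="side" else (4,97,128)
    f=c["frame"][y0:y0+H,x0:x0+W,::-1].astype(float)/255
    I=(cv2.resize((f**.4*255).astype(np.uint8),(390,510),interpolation=cv2.INTER_LINEAR))
    for y in(-.044,0,.044):
        a=(proj(c,w(p,(-.1,y,.065)))-[x0,y0])*k+k/2;cv2.circle(I,tuple(int(t) for t in a),3,(0,255,0),-1)
    a=(proj(c,T)-[x0,y0])*k+k/2;cv2.circle(I,tuple(int(t) for t in a),3,(0,0,255),-1)
    out.append(I)
cv2.imwrite("pics/g2.png",np.hstack(out))
E
```

```text
(no output)
```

View pics/g2.png

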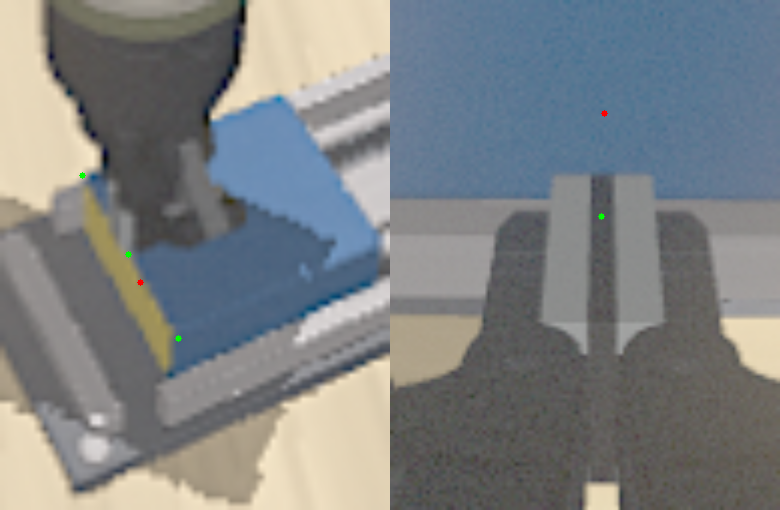

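The wrist view shows the pads overlapping the blue top, so the real fingertips are above the jaw and the tip sits well behind the reported TCP. I'll back off and measure the tip itself.

>>> jog_arm(
  translation=[
    [-8,-2.2,0],
    [-19,-5.4,0],
    [-34.7,-9.7,0],
    [-53.9,-15,0],
    [-53.9,-15,0],
  ],
  turn=[0,0,0,0,0],
)

```text
clock: 7.48
position: [0.4996, -0.282, 0.0391]
ee_rot: [0.991, 0.133, 0.0, 0.0]
ft_force: [-0.4, -1.0, 0.7]
grip_width: 0.001
```

```bash
python3 st.py; python3 - <<'E'
from fit import *
p=[.6496,-.2385,.2719];o=manip.get_obs();T=np.array(o["position"]);u=np.array([np.cos(p[2]),np.sin(p[2]),0])
c=manip.camera("wrist")
C=np.array(c["pose"]);print("cam rel",(C[:3,3]-T)@u,C[2,3]-T[2],"fwd",C[:3,2]@u,C[2,2])
for X in(0,.005,.011):
    og,r=ray(c,(257.5,233.7));s=(X-(og-T)@u)/(r@u);print(X,"tip dz",(og+s*r-T)[2])
out=[]
for n,(x0,y0) in (("side",(235,230)),("scene",(135,165))):
    c=manip.camera(n);f=c["frame"][y0:y0+75,x0:x0+65,::-1].astype(float)/255
    I=(cv2.resize((f**.4*255).astype(np.uint8),None,fx=6,fy=6,interpolation=cv2.INTER_LINEAR))
    for X in(-.011,.011):
      for d in range(0,50,10):
        a=(proj(c,T+X*u+[0,0,d/1e3])-[x0,y0])*6+3;cv2.circle(I,tuple(int(t) for t in a),2,(0,255,255) if d else (0,0,255),-1)
    out.append(I)
cv2.imwrite("pics/g3.png",np.hstack(out))
E
```

```text
7.4833 X,Y,Z mm -156.1398062180668 -1.649157119086734 39.11800213543241 F -0.6850592281859116 -0.8835950884739686 0.7019535048663667
cam rel 0.08385592984699476 0.18127423730688424 fwd -0.32638082736834906 -0.9452380401188277
0 tip dz 0.02280757057497658
0.005 tip dz 0.03225631600186822
0.011 tip dz 0.043594810514138174
```

View pics/g3.png

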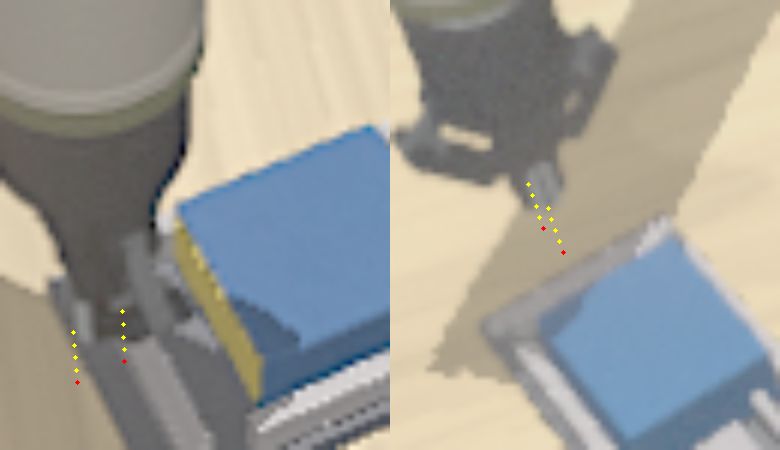

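Scene, wrist and side views agree that the tip ends about 26–43 mm above the reported TCP. Passing over the 65 mm jaw without touching also means at least 26. A commanded z of 10 mm puts the tip at 36–53 mm, which clears the 30 mm fence and lands on the face. Lowering and re-approaching.

>>> jog_arm(
  translation=[
    [0,1.5,-10],
    [0,1.5,-20],
    [0,1.5,-27],
    [0,1.5,-29],
    [9.2,4.2,-29],
    [18.9,6.9,-29],
    [28.5,9.6,-29],
    [36.2,11.7,-29],
    [36.2,11.7,-29],
  ],
  turn=[0.3,0.3,0.3,0.3,0.3,0.3,0.3,0.3,0.3],
)

```text
clock: 8.38
position: [0.5431, -0.2667, 0.0106]
ee_rot: [0.99, 0.139, 0.002, 0.0]
ft_force: [0.0, 0.7, 0.7]
grip_width: -0.002
```

```bash
python3 st.py
```

```text
8.3833 X,Y,Z mm -110.15448244605521 1.4770185548646817 10.573032909138586 F 0.22093296075986066 0.6652728263972244 0.6863195616781339
```

>>> jog_arm(
  translation=[
    [1,0.3,0],
    [1.9,0.5,0],
    [2.9,0.7,0],
    [3.9,1,0],
    [3.9,1,0],
  ],
  turn=[0,0,0,0,0],
)

```text
clock: 8.8
position: [0.5457, -0.2662, 0.0105]
ee_rot: [0.99, 0.139, 0.001, 0.0]
ft_force: [-5.1, -0.5, 3.0]
grip_width: -0.001
```

```bash
python3 st.py
```

```text
8.8 X,Y,Z mm -107.53777810370083 1.273608777899713 10.543360045989617 F -5.059649366765329 0.8646663128870578 2.963103527343664
```

Contact: 5 N, the spring preload, at X = −107.5. Now pushing straight back at about 36 mm/s.

>>> jog_arm(
  translation=[
    [2.9,0.8,0],
    [5.8,1.6,0],
    [8.7,2.4,0],
    [11.6,3.2,0],
    [14.4,4,0],
    [17.3,4.8,0],
    [20.2,5.6,0],
    [23.1,6.4,0],
    [26,7.3,0],
    [28.9,8.1,0],
    [31.8,8.9,0],
    [34.7,9.7,0],
  ],
  turn=[0,0,0,0,0,0,0,0,0,0,0,0],
)

```text
clock: 9.8
position: [0.5772, -0.2577, 0.0104]
ee_rot: [0.991, 0.137, -0.001, -0.0]
ft_force: [-10.3, -0.8, 7.4]
grip_width: 0.003
```

```bash
python3 st.py; python3 - <<'E'
from fit import *
from scipy.optimize import minimize_scalar
p=[.6496,-.2385,.2719];c=manip.camera("scene")
for d in manip.pinpoint(c,"empty_jaw_face")[:2]: print(d["confidence"],d["at"])
d=manip.outline_of(c,"empty_jaw")[0];M=np.array(d["mask"],np.uint8);M=cv2.resize(M,None,fx=4,fy=4,interpolation=0)
for q in np.arange(0,.066,.005):
    I=np.zeros_like(M);cv2.fillConvexPoly(I,hull(c,p,boxes(q)[4]),1);print(round(q,3),round((I&M).sum()/(I|M).sum(),3),end="; ")
E
```

```text
9.8 X,Y,Z mm -74.88309093672356 0.9339305681284009 10.429032173159532 F -10.177874200517078 1.989158703422974 7.412478516956937
0.67 [173.9, 221.6]
0.0 0.511; 0.005 0.555; 0.01 0.597; 0.015 0.647; 0.02 0.699; 0.025 0.753; 0.03 0.805; 0.035 0.838; 0.04 0.815; 0.045 0.78; 0.05 0.743; 0.055 0.703; 0.06 0.66; 0.065 0.616;
```

Vision (0.034) and TCP travel (0.033) agree. Continuing to about 0.051.

>>> jog_arm(
  translation=[
    [2.9,0.8,0],
    [5.8,1.5,0],
    [8.7,2.3,0],
    [11.6,3.1,0],
    [14.4,3.9,0],
    [16.4,4.4,0],
    [17.3,4.7,0],
    [17.3,4.7,0],
    [17.3,4.7,0],
  ],
  turn=[0,0,0,0,0,0,0,0,0],
)

```text
clock: 10.7
position: [0.5931, -0.2537, 0.0102]
ee_rot: [0.991, 0.137, -0.002, -0.0]
ft_force: [-9.5, -0.4, 5.5]
grip_width: -0.005
```

```bash
cat > jq.py <<'E'
from fit import *
p=[.6496,-.2385,.2719];c=manip.camera("scene")
d=manip.outline_of(c,"empty_jaw")[0];M=np.array(d["mask"],np.uint8);M=cv2.resize(M,None,fx=4,fy=4,interpolation=0)
def s(q):
    I=np.zeros_like(M);cv2.fillConvexPoly(I,hull(c,p,boxes(q)[4]),1);return (I&M).sum()/(I|M).sum()
q=max(np.arange(-.005,.07,.001),key=s);print("jaw q",q,s(q))
E
python3 st.py; python3 jq.py
```

```text
10.7 X,Y,Z mm -58.460511814069186 0.5680851353991868 10.246403099283256 F -9.307329999755455 2.142698664742288 5.546380161104217
jaw q 0.052000000000000005 0.8338737839860314
```

About 0.050 back. The force has dropped to plain spring level, so the catch has passed the pin. Easing back slowly.

>>> jog_arm(
  translation=[
    [-2.4,-0.7,0],
    [-4.8,-1.3,0],
    [-7.2,-2,0],
    [-9.6,-2.7,0],
    [-12,-3.4,0],
    [-14.4,-4,0],
    [-17.3,-4.8,0],
    [-20.2,-5.6,0],
    [-24,-6.7,0],
    [-24,-6.7,0],
  ],
  turn=[0,0,0,0,0,0,0,0,0,0],
)

```text
clock: 11.63
position: [0.5683, -0.2608, 0.0102]
ee_rot: [0.991, 0.136, -0.002, -0.0]
ft_force: [0.2, -0.7, -0.2]
grip_width: 0.002
```

```bash
python3 st.py; python3 jq.py
```

```text
11.6333 X,Y,Z mm -84.33275091641634 0.33518777802905386 10.233082424243756 F -0.04056162625835696 -0.7466274081600777 -0.2460493349356512
jaw q 0.041 0.8212108246871324
```

It's latched: the jaw reads 0.041 and the force is zero with the finger 17 mm clear. Moving away, up and then back.

>>> jog_arm(
  translation=[
    [-3,-1,5],
    [-5,-1.5,20],
    [-5,-1.5,50],
    [-10,-3,85],
    [-20,-5,120],
    [-40,-10,150],
    [-60,-15,180],
    [-80,-20,200],
    [-90,-25,210],
    [-90,-25,210],
    [-90,-25,210],
  ],
  turn=[0,0,0,0,0,0,0,0,0,0,0],
)

```text
clock: 12.65
position: [0.4794, -0.2851, 0.2204]
ee_rot: [0.991, 0.137, -0.001, -0.001]
ft_force: [1.1, 0.6, -0.5]
grip_width: 0.0
```

```bash
python3 st.py; python3 jq.py; python3 - <<'E'
from h import *
a=manip.camera("side");b=manip.camera("scene")
for l in ("oil_can","screwdriver","hammer","spare_blank","loaded_pin_knob"):
    for d in manip.pinpoint(a,l)[:1]: print(l,d["at"])
cv2.imwrite("pics/end.png",np.hstack([cv2.resize(a["frame"][120:320,210:370],None,fx=2.4,fy=2.4),cv2.resize(b["frame"][120:320,115:275],None,fx=2.4,fy=2.4)])[:,:,::-1])
E
```

```text
12.65 X,Y,Z mm -176.44950057651397 0.7817004991091435 220.4200120943411 F 1.1829042258421902 0.24173951201835703 -0.45389432477562885
jaw q 0.044000000000000004 0.8368080126285994
oil_can [301.8, 212.0]
screwdriver [221.1, 219.8]
hammer [205.6, 132.7]
spare_blank [294.8, 366.5]
loaded_pin_knob [295.4, 137.1]
```

View pics/end.png

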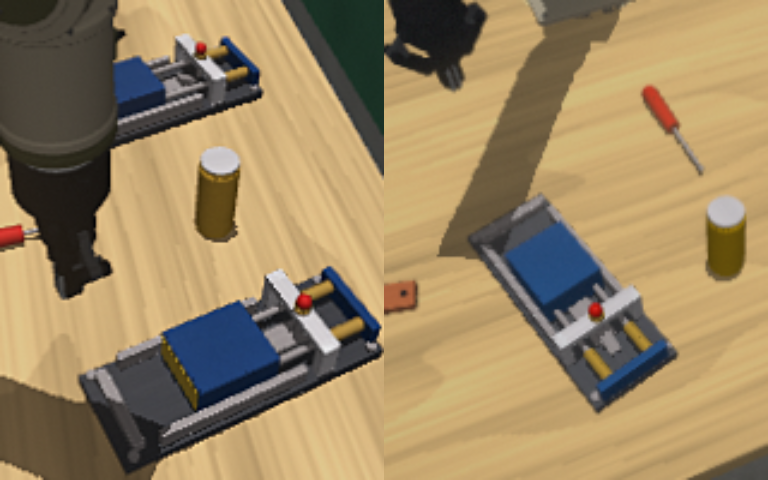

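The empty fixture's jaw (side panel at (220,350), scene panel at (550,265)) stands half open, with the red knob down on the bridge. The loaded fixture, oil can and screwdriver are where they were, and the arm is clear.

```bash
python3 -c "
from workcell import manip
print(manip.hand_in())"
```

```text
the job is handed in; nothing more can be done
None
```

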